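Refit a glass-rack conveyor's relay and hold its jog key on

TASK

Get the glass-rack conveyor going again: plug the new relay (pale case, green tab) fully home into the empty socket in the open bay of the control box. Then take the blue-headed service key from the key block, push it all the way into the key switch on the box's deck, working it past its sticky pins, turn it a quarter turn clockwise to the green mark and keep hold of it there: the switch springs back if let go, so finish while still gripping the turned key. Leave everything else on the bench where it is.

Things in the scene. Friction and masses are not known exactly. Their poses are not given: they have to be found in the camera images.
- relay_mid (a point): New relay: pale block, green tab on top, black plug foot below, standing upright on the bench, 58 mm tall: foot 12 mm, then case 46 mm tall, 36 mm (its x) by 28 mm (its y). This point is on its axis, 29 mm above the foot's underside; z up. The green tab is at its -x end. The foot's prongs differ, so it fits one way only: its x along the socket's x. About 60 g.
- relay_foot (a point): On the new relay's axis at the case's underside, 12 mm above the foot's underside; axes as relay_mid. Meets relay_socket when fully home. The foot is two prongs: at x = -11 mm one of 8 x 12 mm (x, y), at x = +8 mm one of 10 x 20 mm, the lower 5 mm tapered by 1.5 mm a side.
- relay_socket (a point): Empty black socket in the box's open bay: centre of its top, 42 mm above the bench. z up; the relay's x must point along its x; a green line marks its -x end (relay's tab to that end). 0.9 mm play a side. From 3 mm deep the contacts drag: pressing home takes 6 to 9 N, then it stays. Another relay stands 62 mm away along +y; gripping across the relay's 36 mm x faces leaves most room.
- key_head (a point): Service key: blue plastic head 30 mm wide (its x), 10 mm thick (its y), 30 mm tall; this point is the head's centre, z up. Starts upright in a slot of the wooden key block (180 x 46 x 40 mm high), its shoulder on the block's top: lift over 30 mm to free it. A black and a red key of the same shape stand in the two other slots, 60 mm apart along the key's x. Works either way round.
- service_key: The service key: origin at its shoulder (25 mm below key_head), axes as key_head. Above it a black collar 14 x 10 mm, 10 mm tall, then the head; below it the steel blade, 28 mm long, 11 mm wide (x), 4 mm thick (y), the last 3.5 mm tapered by 1.3 mm a side.
- keyway (a point): Mouth of the key slot in the switch's brass face, 103 mm above the bench, 18 mm above the box's deck. z up; x along the slot, 12.6 mm long (x), 5.2 mm wide (y); turns with the switch. Key home: shoulder on this face. Two sticky pins 10 and 19 mm down press on the blade's flats: a straight push sticks there until 8 to 16 N; twists of a few degrees to and fro help. 25 N does no harm.
- key_switch (a joint): Key switch angle, rad: 0 is off (start), grows clockwise seen from above, stop at 1.66; green mark at a quarter turn (1.57). A spring returns it to 0 (0.01 N m at 0, 0.06 N m at a quarter turn). The blade has about 0.1 rad of play in the slot, so the key leads the switch by that much.
- old_relay: Bystander: brown burnt relay of the new one's size, lying on its side near the new one; origin under its foot.
- black_key: Bystander: key like the service key with a black head, in the key block; origin at its shoulder on the block's top.
- red_key: Bystander: key like the service key with a red head, in the key block; origin at its shoulder on the block's top.
- bay_cover: Bystander: flat steel cover of the relay bay, 165 x 185 x 11 mm, lying flat on the bench at the far left; origin under its centre.
- screwdriver: Bystander: screwdriver 190 mm long, green handle, lying on the bench before the box; origin under its middle, x along it.
- screw_dish: Bystander: small steel dish of cover screws, 68 mm across, 18 mm high, left of the screwdriver; origin under its centre.
- test_meter: Bystander: dark grey hand meter 140 x 75 x 36 mm, lying flat at the far right; origin under its centre.
- control_box: Steel control box fixed to the bench, 190 (x) x 330 (y) x 85 mm; origin under its centre, x away from the robot. Left (+y) half open: the relay bay. Right half: deck with key switch, lamps, a button and a red mushroom stop 34 mm high, 97 mm from the key switch.
There are look-alikes about, which are no part of the job. There is more than one size of the part that bears relay_mid; the job needs the middle-sized.

How it is judged:
By the outcome, as a careful person would: the job done as asked, in the order asked, and still so for the second after the job is handed in, while the arm keeps its last pose, push and grip.
It also fails if it takes over 64 s, if anything falls off the work surface, if the arm or the gripper's body presses on something with over 40 N, if the wrist force passes 120 N, or if a joint passes its speed limit or range.

ROBOT

A 7-joint arm with a two-finger parallel gripper is mounted at the origin on the work surface. World frame = base frame: x ahead of the robot, y to its left, z up, the work surface at z = 0. Lengths are in m, angles in rad, forces in N, time in s.
With the tool pointing down it reaches from about 0.4 to 0.85 m from the base axis. Payload 4.5 kg.
Tool frame: the origin (TCP) lies at the very end of the fingers, on their centre line; the grasp point (between the pads) lies 19 mm behind it; y points along the fingers, z is the direction in which the jaws open and shut, and the axes are right-handed (so a half turn about y gives the same grasp; the last joint's range is limited). The gripper opens to 88 mm and grips with 3 to 60 N. Pads are 18 mm wide; open, the fingers measure 123 mm over their backs; the gripper's body (75 mm by 187 mm) begins 45 mm behind the grasp point.
Start: joints at [-1.068, 0.689, -0.195, 1.565, 0.157, 0.902, -0.215], TCP at [0.282, 0.558, 0.239] pointing down, gripper open.
Joint ranges: [-3.01, 3.01], [-0.46, 2.08], [-1.47, 1.51], [0.13, 2.56], [-1, 4.14], [0.04, 2.09], [-2.66, 2.66]. Speed limits (rad/s): [2.57, 2.57, 3.14, 3.14, 3.14, 3.14, 3.14].

INTERFACE

Orientations are given as [roll, pitch, yaw] about the fixed x, y, z axes, in that order (R = Rz(yaw) Ry(pitch) Rx(roll)).
In Python, from rig import get_state, eyes, env gives the robot as it stands.
- The arm moves only by the shell command python3 -m pendant 'ROWS' [FORCE]. ROWS is text: rows parted by semicolons, each of 7 numbers parted by spaces: the shift along the tool's x, y, z in m, then the turn, a rotation vector about the tool's x, y, z in rad, then the opening, from 0 (shut) to 1 (fully open). In form: dx dy dz wx wy wz gripper; .... A call has 1 to 12 rows; each row is the pose to reach, as a shift and turn from the pose commanded when the call began, along the tool's axes at that moment; what a row does not reach only later rows make up. A row lasts 1/8 s, in which the tool goes at most 62.5 mm and 10.7 degrees, less where a joint would pass 70% of its speed; a pose out of reach is approached as far as the arm can. A call with a gripper value outside its range is refused whole. The fingers move at their own pace and stop on an object; FORCE is the grip in N (left out, the last holds). Time passes only in rows, so rows that repeat a pose let the fingers close. It gives the time, the measured TCP pose, the force and the opening at its end, in the units of the state.
- get_state(): the state, without advancing time (a new reading comes with each control period).
- eyes.capture(name): name is "side" or "top" or "wrist"; returns (picture, depth): 480x640x3 uint8, red, green, blue; 480x640 float32, m along the optical axis (not along the pixel's ray), 0 where there is no reading.
- eyes.camera_info(name): a dict with "vfov" (degrees; the focal length in pixels is half the picture's height over the tangent of half this angle, whatever the lens; pixels are square), "cx", "cy" (the principal point, pixels), "k1" (the pictures are not rectified: a ray, as slopes to the right and down, at radius r is drawn at 1 + k1 r^2 times it, then the intrinsics apply), "rvec" (rotation vector, rad) and "tvec" (3), from world to camera coordinates, as OpenCV has them; the wrist camera has in their place "T_tool_cam" (4x4, takes a point from camera to tool coordinates, whose origin is the TCP and whose axes are the tool frame's). Camera axes: x right, y down, z forward; pixel columns grow to the right and rows downward; lengths in m; the calibration is good to about 2 mm. A picture is of the moment at which its call begins: read the wrist's pose just before it. camera_info takes no time and is no camera call.
- env.finish_job(): hands the job in, once; it reports no verdict.
The state is a dict: "t": time; "joints": joint angles; "qvel": joint speeds; "joint_efforts": joint torques, N m; "tool_pos": TCP position; "orientation": TCP orientation; "wrist_force": force on the tool from outside, world axes, zero at the start; "ft_torque": the same for the moment, N m; "grip_width": opening from 0.0 (shut) to 1.0 (fully open).
Only numpy, scipy, OpenCV 4.12 (cv2) and the standard library are available. Lean on these libraries where they do the work, as an engineer would, in place of code of your own. Each camera call takes 0.05 s, during which the arm holds its last target.

## Working session

There is one attempt and no reset: what is moved stays moved. The work goes in short steps, Python scripts to look and compute and a shell command to move; the robot and the scene stay as the last step left them, time stands still between calls to the robot, and variables do not carry over. Pictures are saved under pics/ and viewed, and the job is handed in when it is done.

```bash
ls; mkdir -p pics; python3 - <<'E'
from rig import get_state, eyes, env
import cv2,numpy as np
print(get_state())
for n in("side","top","wrist"):
    print(n,eyes.camera_info(n))
    p,d=eyes.capture(n); cv2.imwrite(f"pics/{n}0.png",p[:,:,::-1]); np.save(f"pics/{n}0.npy",d); 
E
```

```text
pics
{'t': 0.0, 'joints': array([-1.06822372,  0.69000069, -0.19447501,  1.56631112,  0.15727455,
        0.90253202, -0.21510595]), 'qvel': array([ 1.49041333e-04,  2.74060966e-04, -5.91989366e-04,  8.77290464e-05,
        5.76839030e-04,  6.80455649e-05,  1.36666584e-04]), 'joint_efforts': array([ 7.47137419e-04, -5.27556503e+01, -1.26670104e+00, -1.53431135e+01,
       -5.26228384e-02,  6.33468357e-03,  1.58432308e-04]), 'tool_pos': array([0.28214427, 0.5569849 , 0.2379074 ]), 'orientation': array([-1.57265568e+00, -1.41922145e-04, -4.68743934e-01]), 'wrist_force': array([-0.69182021, -1.08841835, -0.58854974]), 'ft_torque': array([ 0.02737648, -0.04110331, -0.02214442]), 'grip_width': 1.0000435663679732}
side {'vfov': 49.855862892155564, 'cx': 320.2508377289274, 'cy': 232.7118076952928, 'k1': -0.10807489844034282, 'rvec': array([ 0.2615336 , -2.74077293,  1.33434512]), 'tvec': array([0.51604688, 0.10965083, 1.08124743])}
top {'vfov': 47.50620227036664, 'cx': 321.3810113876512, 'cy': 242.90122736079067, 'k1': -0.06750924494940609, 'rvec': array([ 2.13760804, -2.19404977,  0.10385282]), 'tvec': array([0.02943273, 0.49184337, 1.19381994])}
wrist {'vfov': 64.1657913684099, 'cx': 318.1570984566292, 'cy': 245.6594110437977, 'k1': -0.03331975722302477, 'T_tool_cam': array([[ 9.73635479e-04,  9.47174292e-01,  3.20717808e-01,
        -8.23853172e-02],
       [-3.06126088e-04, -3.20717663e-01,  9.47174792e-01,
        -1.45971627e-01],
       [ 9.99999479e-01, -1.02038307e-03, -2.23073346e-05,
         5.60368978e-04],
       [ 0.00000000e+00,  0.00000000e+00,  0.00000000e+00,
         1.00000000e+00]])}
```

View pics/top0.png

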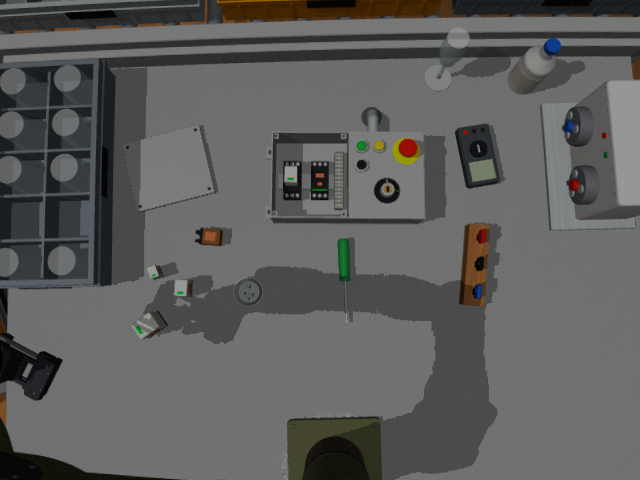

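View pics/side0.png

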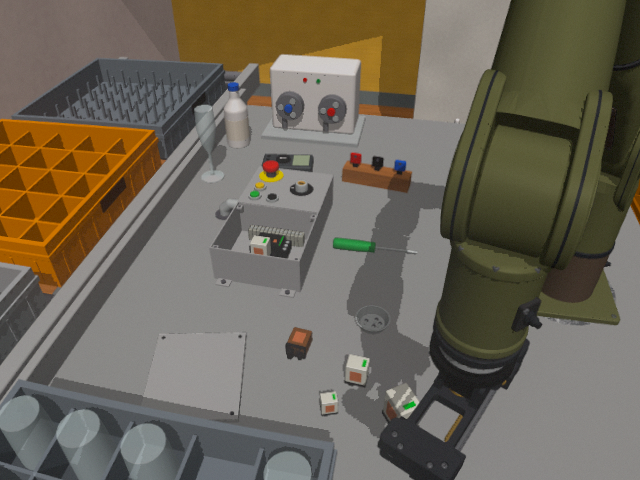

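View pics/wrist0.png

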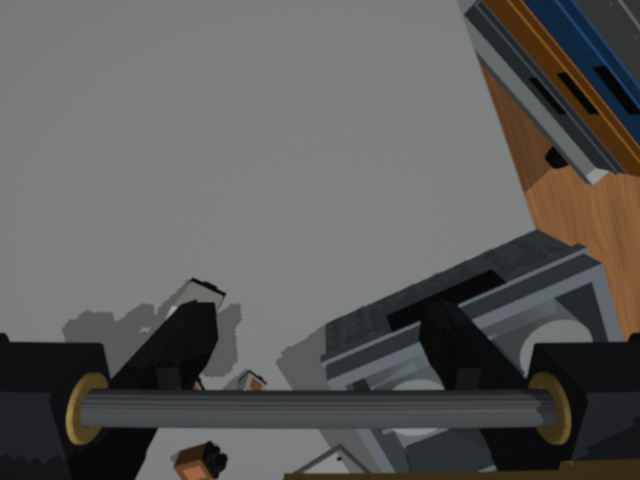

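```bash
cat > h.py <<'E'
import numpy as np,cv2
from rig import get_state, eyes, env
from scipy.spatial.transform import Rotation as R
def cam(n):
    c=eyes.camera_info(n); f=240/np.tan(np.radians(c['vfov']/2))
    if n=='wrist':
        s=get_state(); T=np.eye(4); T[:3,:3]=R.from_euler('xyz',s['orientation']).as_matrix(); T[:3,3]=s['tool_pos']
        T=T@c['T_tool_cam']; return dict(f=f,cx=c['cx'],cy=c['cy'],k=c['k1'],Rc=T[:3,:3],o=T[:3,3])
    Rw=R.from_rotvec(c['rvec']).as_matrix()
    return dict(f=f,cx=c['cx'],cy=c['cy'],k=c['k1'],Rc=Rw.T,o=-Rw.T@c['tvec'])
def ray(c,u,v):
    d=np.array([(u-c['cx'])/c['f'],(v-c['cy'])/c['f']]);s=d.copy()
    for _ in range(20): s=d/(1+c['k']*(s@s))
    return c['Rc']@np.array([s[0],s[1],1])
def plane(c,u,v,z):
    r=ray(c,u,v); return c['o']+r*(z-c['o'][2])/r[2]
def proj(c,p):
    q=c['Rc'].T@(np.array(p)-c['o']); s=q[:2]/q[2]; s=s*(1+c['k']*(s@s)); return s*c['f']+[c['cx'],c['cy']]
def tri(c1,p1,c2,p2):
    a,b=ray(c1,*p1),ray(c2,*p2); a/=np.linalg.norm(a); b/=np.linalg.norm(b)
    A=np.stack([a,-b],1); t=np.linalg.lstsq(A,c2['o']-c1['o'],rcond=None)[0]
    x,y=c1['o']+a*t[0],c2['o']+b*t[1]; return (x+y)/2,np.linalg.norm(x-y)
def depthpt(c,D,u,v): return c['o']+ray(c,u,v)*D[int(round(v)),int(round(u))]
def crop(im,x0,y0,x1,y1,k): return cv2.resize(im[y0:y1,x0:x1],None,fx=k,fy=k,interpolation=cv2.INTER_CUBIC)
E
python3 - <<'E'
from h import *
t=cv2.imread('pics/top0.png'); s=cv2.imread('pics/side0.png')
a=crop(t,120,215,270,345,5); b=crop(t,260,120,440,230,4)
cv2.imwrite('pics/c1.png',a);cv2.imwrite('pics/c2.png',b)
cv2.imwrite('pics/c3.png',crop(s,280,310,440,430,5))
cv2.imwrite('pics/c4.png',crop(t,440,210,520,320,5))
ct,cs=cam('top'),cam('side')
for n,u,v in(('small',154,271),('mid',183,287),('big',149,324)): print(n,plane(ct,u,v,.05))
D=np.load('pics/top0.npy')
for u,v in((154,271),(183,287),(149,324),(100,350),(480,290),(386,190),(320,160),(291,165)): print(u,v,depthpt(ct,D,u,v))
E
```

```text
small [0.43757518 0.38581968 0.05      ]
mid [0.40101767 0.32142097 0.05      ]
big [0.32218345 0.39670883 0.05      ]
154 271 [0.43767941 0.3863827  0.04821768]
183 287 [0.4006566  0.31801044 0.06303312]
149 324 [0.32331892 0.38716167 0.07937035]
100 350 [0.26366127 0.52567101 0.0021153 ]
480 290 [ 0.37737826 -0.31785107  0.08021141]
386 190 [ 0.59261445 -0.12286885  0.10622696]
320 160 [ 6.88622469e-01  1.49736317e-02 -4.04070654e-04]
291 165 [0.67170585 0.08095789 0.02724963]
```

View pics/c1.png

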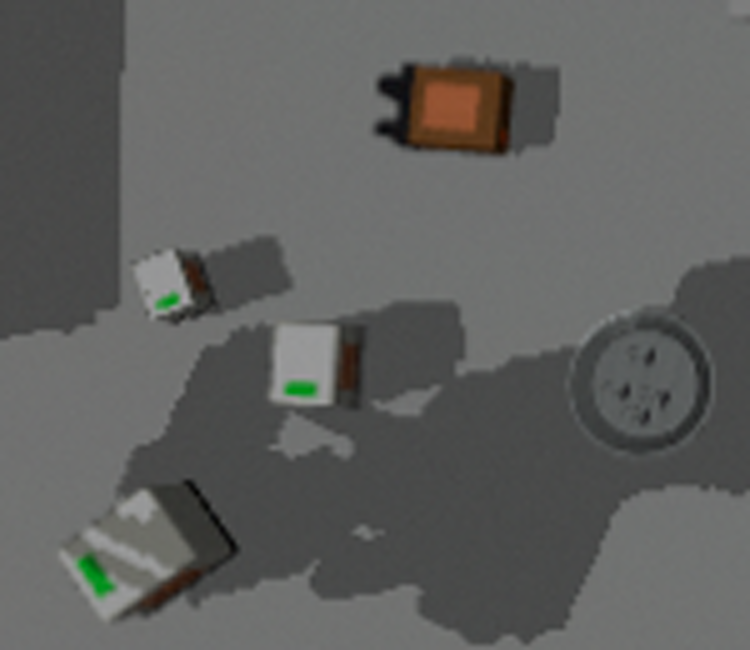

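View pics/c2.png

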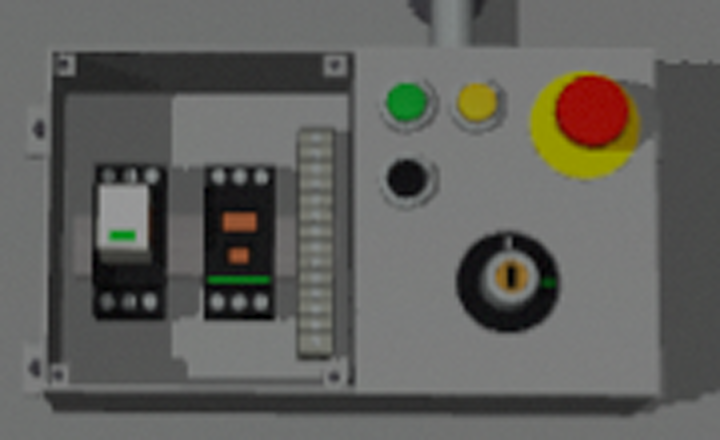

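View pics/c3.png

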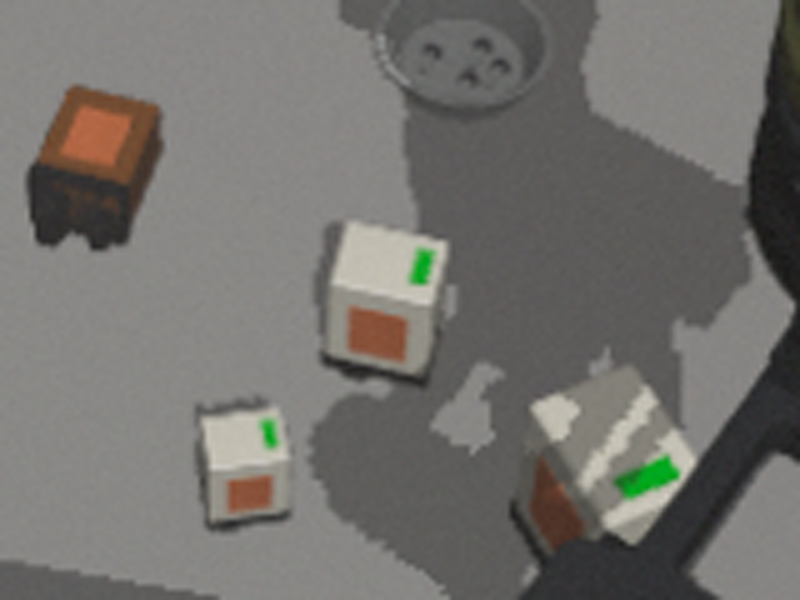

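View pics/c4.png

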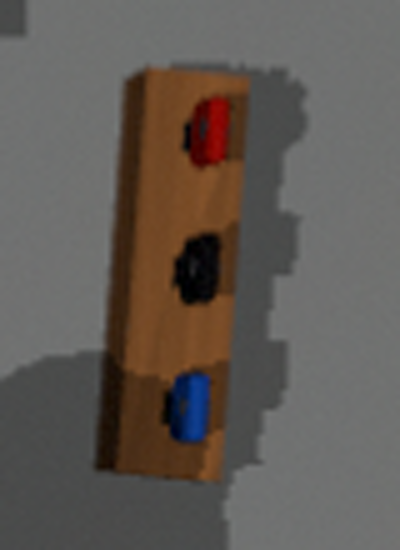

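```bash
cat >> h.py <<'E'
def goal(p,yaw,):
    s=get_state(); R0=R.from_euler('xyz',s['orientation']); R1=R.from_euler('xyz',[-np.pi/2,0,yaw])
    print('now',s['tool_pos'].round(4),s['orientation'].round(3),'shift',(R0.inv().apply(np.array(p)-s['tool_pos'])).round(4),'turn',(R0.inv()*R1).as_rotvec().round(4))
def rectw(c,mask,z):
    n,l,st,ce=cv2.connectedComponentsWithStats(mask.astype(np.uint8)); out=[]
    for i in range(1,n):
        if st[i,4]<8: continue
        v,u=np.nonzero(l==i); P=np.array([plane(c,a,b,z)[:2] for a,b in zip(u,v)])
        r=cv2.minAreaRect((P*1000).astype(np.float32)); out.append((ce[i].round(1),st[i,4],P.mean(0).round(4),np.round(r[0],1),np.round(r[1],1),round(r[2],1)))
    return out
E
python3 - <<'E'
from h import *
t=cv2.imread('pics/top0.png'); hsv=cv2.cvtColor(t,cv2.COLOR_BGR2HSV); ct=cam('top')
print(t[287,183],t[280,180],t[270,153])
m=np.zeros(t.shape[:2],bool); roi=(slice(276,298),slice(171,194))
a=t[roi].astype(int); print(a[:,:,1].tolist() and '\n'.join(' '.join('%3d'%x for x in r) for r in a[:,:,1]))
E
```

```text
[151 151 150] [142 142 142] [152 152 152]
112 113 112 115 113 112 114 113 115 112 113 114 113 113 113 112 113 114 112 114 112 112 115
112 113 113 114 113 113 114 113 113 113 112 115 113 114 114 112 113 114 113 113  99  87  85
113 112 112 113 113 112 111 113 114 113 113 114 113 114 114 113 100  85  85  85  79  75  73
105  94 114 114 116 123 120 117 111 107 104  99 100  97  90  81  74  72  74  74  74  75  74
 80  79  84  93 124 146 146 145 145 142 142 141 141 141 140 133 101  58  61  58  52  51  63
 74  75  74  95 134 151 152 152 150 151 152 152 152 151 152 146 106  58  59  55  48  49  66
 74  73  75  95 137 151 150 150 151 152 152 152 151 151 151 143 101  55  60  58  47  47  66
 74  74  75  97 138 151 151 153 152 149 152 151 150 152 152 140  95  48  50  52  41  46  67
 74  72  73 106 149 152 152 151 152 151 151 150 151 152 151 136  93  47  34  32  27  45  68
 76  73  75 107 150 151 151 152 152 151 151 151 151 152 152 133  87  46  29  30  27  54  72
 73  74  75 107 152 150 152 151 150 152 152 150 152 151 152 132  84  46  26  31  22  57  74
 73  74  72 101 151 152 150 151 150 151 152 15
[... 265 characters left out ...]
 152 152 152 150 151 152 121  63  38  29  34  31  57  74
 73  73  77 109 151 152 149 146 147 147 146 148 151 151 152 118  56  41  29  32  28  59  72
 73  74  83 120 151 149 145 144 144 144 143 136 137 151 149 114  50  37  34  33  34  59  73
 75  73  92 134 152 149 146 143 144 143 143 142 146 151 147 112  56  53  54  46  39  61  73
 74  75  93 136 150 151 151 149 150 149 148 149 151 152 144 108  53  57  56  49  47  64  75
 74  74  77  98 115 122 128 135 148 149 150 151 152 152 141 102  52  58  54  43  46  66  73
 74  74  76  76  79  78  81  83  87  88  89  85  79  79  76  70  70  65  57  49  48  66  74
 72  73  72  74  72  76  88 100  74  74  76  74  70  70  72  74  72  73  71  71  70  73  72
```

```bash
python3 -c "
from h import *
goal([.401,.319,.16],-1.6)"
```

```text
now [0.2822 0.5571 0.2381] [-1.572 -0.    -0.469] shift [ 0.2136  0.0783 -0.1587] turn [1.2000e-03 1.1313e+00 9.0000e-04]
```

```bash
python3 -m pendant '.2136 .078 -.1587 0 1.131 0 1;.2136 .078 -.1587 0 1.131 0 1;.2136 .078 -.1587 0 1.131 0 1;.2136 .078 -.1587 0 1.131 0 1;.2136 .078 -.1587 0 1.131 0 1;.2136 .078 -.1587 0 1.131 0 1;.2136 .078 -.1587 0 1.131 0 1;.2136 .078 -.1587 0 1.131 0 1'; python3 - <<'E'
from h import *
s=get_state();print(s['joints'].round(3))
c=cam('wrist');p,d=eyes.capture('wrist'); cv2.imwrite("pics/w1.png",p[:,:,::-1]); np.save('pics/w1.npy',d); np.save('pics/w1cam.npy',c,allow_pickle=True)
print(proj(c,[.401,.319,.058]))
p,d=eyes.capture('top'); cv2.imwrite("pics/top1.png",p[:,:,::-1])
p,d=eyes.capture('side'); cv2.imwrite("pics/side1.png",p[:,:,::-1])
E
```

```text
t: 1.15
tool_pos: [0.4009, 0.3201, 0.1607]
orientation: [-1.571, 0.0, -1.596]
wrist_force: [0.3, -1.0, 0.4]
grip_width: 1.0
[-0.814  0.668  0.082  1.986 -0.108  0.492 -0.679]
[316.27623624 246.60500222]
```

View pics/w1.png

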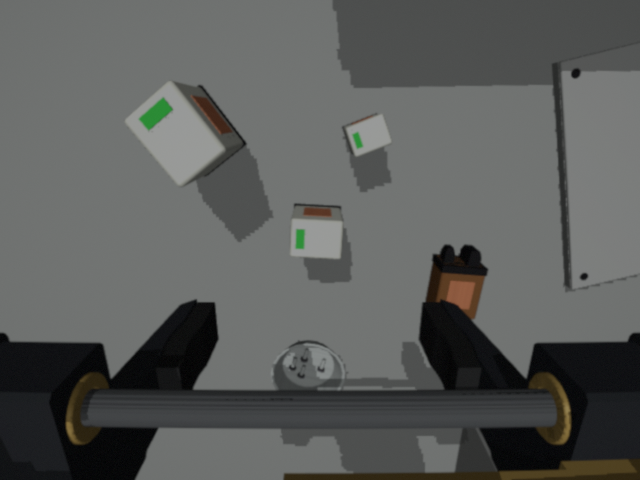

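View pics/side1.png

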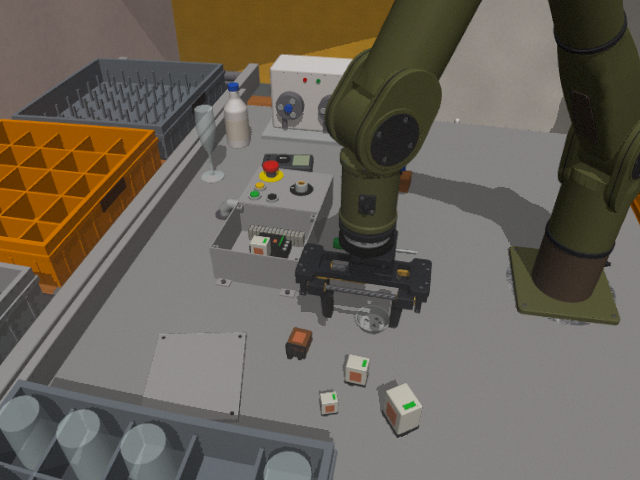

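Candidates for the new relay (wrist view): big pale block (182,133), small pale block (367,135), middle pale block (317,233), plus the relay already in the bay (top view 291,180) and the brown burnt one (458,285). By size, I pick (317,233); measuring and checking in a crop.

```bash
python3 - <<'E'
from h import *
c=np.load('pics/w1cam.npy',allow_pickle=True).item(); im=cv2.imread('pics/w1.png'); D=np.load('pics/w1.npy')
cv2.imwrite('pics/c5.png',crop(im,270,180,400,280,6))
hsv=cv2.cvtColor(im,cv2.COLOR_BGR2HSV)
for z,(u,v) in((.058,(317,240)),(.045,(370,135)),(.08,(190,140))): print(u,v,depthpt(c,D,u,v), im[v,u])
g=im[:,:,1]; m=(g>140)
m[:, :100]=0; m[:,400:]=0; m[290:]=0
print(rectw(c,m,.058))
E
```

```text
317 240 [0.40161332 0.32345871 0.05710162] [153 154 153]
370 135 [0.4385955  0.39129748 0.04310793] [152 153 152]
190 140 [0.33024667 0.39308204 0.07932194] [152 154 152]
[(array([175.5, 135.6]), np.int32(4550), array([0.3145, 0.3949]), array([313.5, 395.6]), array([38.8, 50.9]), 34.9), (array([369. , 134.5]), np.int32(1076), array([0.436 , 0.3923]), array([435.8, 392.1]), array([23.5, 17.9]), 20.2), (array([315.7, 238.1]), np.int32(1794), array([0.4008, 0.3251]), array([400.7, 324.9]), array([26. , 33.8]), 85.3)]
```

View pics/c5.png

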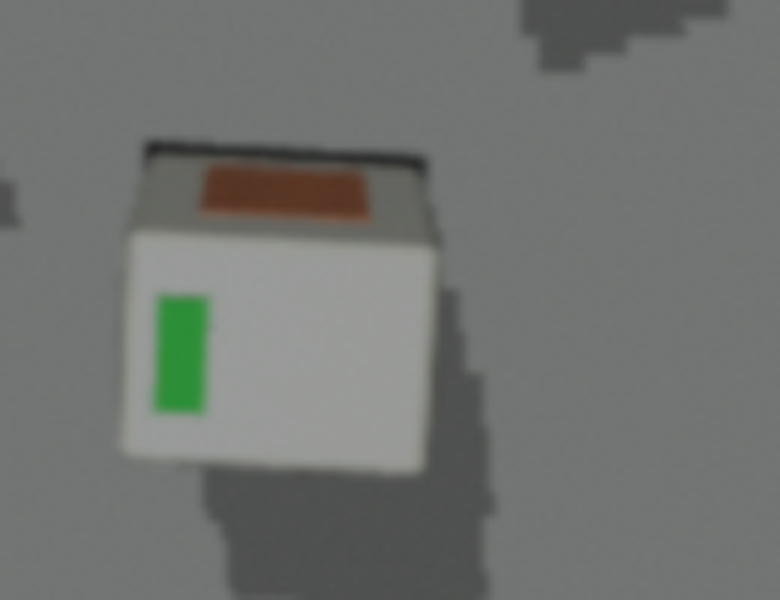

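```bash
python3 - <<'E'
from h import *
c=np.load('pics/w1cam.npy',allow_pickle=True).item()
P=np.array([plane(c,270+x/6-.4,180+y/6-.4,.058)[:2] for x,y in((131,230),(439,244),(426,474),(121,458))])*1000
print(P.round(1),P.mean(0))
for i in range(4):
    e=P[(i+1)%4]-P[i]; print(np.linalg.norm(e),np.degrees(np.arctan2(e[1],e[0])))
ct=cam('top')
Q=np.array([plane(ct,u,v,.058)[:2] for u,v in((174.6,279.4),(186.9,279.6),(185.9,295.4),(173.8,295.0))])*1000
print(Q.round(1),Q.mean(0))
goal([P.mean(0)[0]/1000,P.mean(0)[1]/1000,.019],-1.6)
E
```

```text
[[384.9 339.7]
 [419.3 337.2]
 [417.6 309.8]
 [382.5 312.7]] [401.07486855 324.83481726]
34.44536345130422 -4.157249091763874
27.4790139619698 -93.43686799522507
35.2802616875106 175.32885386813464
27.164794286907412 84.81342223932653
[[417.7 337.8]
 [416.7 310.7]
 [382.5 313. ]
 [383.9 339.6]] [400.19355841 325.26877609]
now [0.401  0.32   0.1608] [-1.571e+00  1.000e-03 -1.597e+00] shift [-0.0048  0.1418 -0.    ] turn [ 0.0001  0.0026 -0.0005]
```

```bash
python3 -m pendant '-.0048 .05 0 0 .049 0 .7;-.0048 .10 0 0 .049 0 .7;-.0048 .13 0 0 .049 0 .65;-.0048 .142 0 0 .049 0 .65;-.0048 .142 0 0 .049 0 .65;-.0048 .142 0 0 .049 0 .2;-.0048 .142 0 0 .049 0 .2;-.0048 .142 0 0 .049 0 .2;-.0048 .142 0 0 .049 0 .2;-.0048 .142 0 0 .049 0 .2' 30; python3 - <<'E'
from h import *
c=cam('wrist');p,d=eyes.capture('wrist'); cv2.imwrite("pics/w2.png",p[:,:,::-1]); 
E
```

```text
t: 2.55
tool_pos: [0.4018, 0.3248, 0.0197]
orientation: [-1.57, 0.001, -1.649]
wrist_force: [-0.6, -0.5, 7.0]
grip_width: 0.404
```

View pics/w2.png

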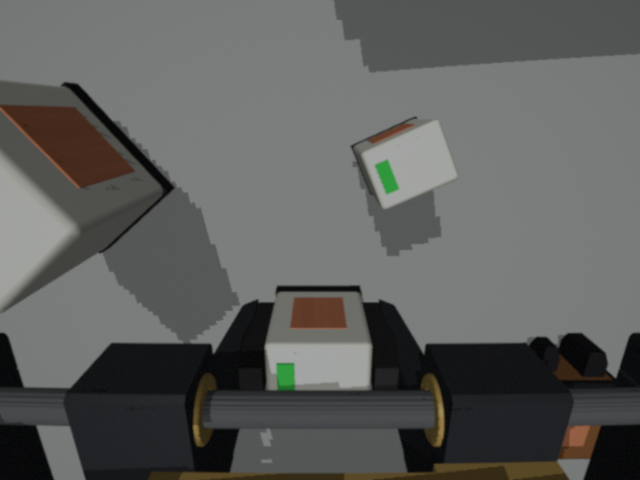

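```bash
python3 - <<'E'
from h import *
im=cv2.imread('pics/top1.png'); c=cam('top'); hsv=cv2.cvtColor(im,cv2.COLOR_BGR2HSV)
im0=cv2.imread('pics/top0.png')
def orient(m,z):
    for r in rectw(c,m,z): print(r)
for I in (im0,):
    h=cv2.cvtColor(I,cv2.COLOR_BGR2HSV)
    b=np.zeros(h.shape[:2],bool); b[150:205,305:335]=1
    print('orange');orient(b&(h[...,0]<20)&(h[...,1]>100)&(h[...,2]>90),.042)
    print('green');orient(b&(h[...,0]>45)&(h[...,0]<80)&(h[...,1]>120)&(h[...,2]>50),.042)
    b[:]=0; b[170:210,370:405]=1
    print('brass');orient(b&(h[...,0]>8)&(h[...,0]<30)&(h[...,1]>80)&(h[...,2]>90),.103)
    b[:]=0; b[270:310,460:500]=1
    print('blue');orient(b&(h[...,0]>100)&(h[...,0]<130)&(h[...,1]>120),.080)
P=[plane(c,260+x/4-.4,120+y/4-.4,.085)[:2].round(4) for x,y in((48,52),(660,50),(660,390),(45,393))]
print(P)
E
```

```text
orange
(array([319.5, 175. ]), np.int32(40), array([0.6434, 0.0168]), array([643.4,  16.8]), array([15.7,  9.1]), 88.4)
(array([319.2, 183.5]), np.int32(18), array([0.624 , 0.0179]), array([624. ,  18.4]), array([8.9, 6.8]), 88.4)
green
(array([319.5, 189.5]), np.int32(32), array([0.6104, 0.0176]), array([610.4,  17.6]), array([33.4,  2.3]), 88.4)
brass
(array([387.6, 188.6]), np.int32(41), array([ 0.5962, -0.1267]), array([ 596.4, -126.6]), array([14.8, 15.1]), 87.8)
blue
(array([477.5, 290.9]), np.int32(91), array([ 0.3755, -0.3125]), array([ 375.5, -312.5]), array([15. , 25.7]), 87.1)
[array([0.7307, 0.1185]), array([ 0.723 , -0.2147]), array([ 0.5359, -0.2057]), array([0.543 , 0.1229])]
```

```bash
python3 -c "
from h import *
goal([.635,-.035,.17],-1.593)"
```

```text
now [0.4018 0.3248 0.0197] [-1.570e+00  1.000e-03 -1.649e+00] shift [ 0.3403 -0.1505  0.2607] turn [-0.0011 -0.0557 -0.0013]
```

```bash
python3 -m pendant '0 -.06 0 0 0 0 .2;0 -.12 0 0 0 0 .2;.03 -.15 .023 0 -.055 0 .2;.08 -.15 .061 0 -.055 0 .2;.13 -.15 .1 0 -.055 0 .2;.18 -.15 .138 0 -.055 0 .2;.23 -.15 .176 0 -.055 0 .2;.28 -.15 .215 0 -.055 0 .2;.32 -.15 .245 0 -.055 0 .2;.34 -.15 .261 0 -.055 0 .2;.34 -.15 .261 0 -.055 0 .2;.34 -.15 .261 0 -.055 0 .2'; python3 - <<'E'
from h import *
c=cam('wrist');p,d=eyes.capture('wrist'); cv2.imwrite("pics/w3.png",p[:,:,::-1]); np.save('pics/w3.npy',d); np.save('pics/w3cam.npy',c,allow_pickle=True)
print(get_state()['joints'].round(2))
E
```

```text
t: 4.1
tool_pos: [0.6341, -0.033, 0.1686]
orientation: [-1.572, 0.002, -1.592]
wrist_force: [0.7, -0.1, -0.6]
grip_width: 0.405
[-0.01  0.78 -0.01  1.6   0.01  0.76 -0.05]
```

View pics/w3.png

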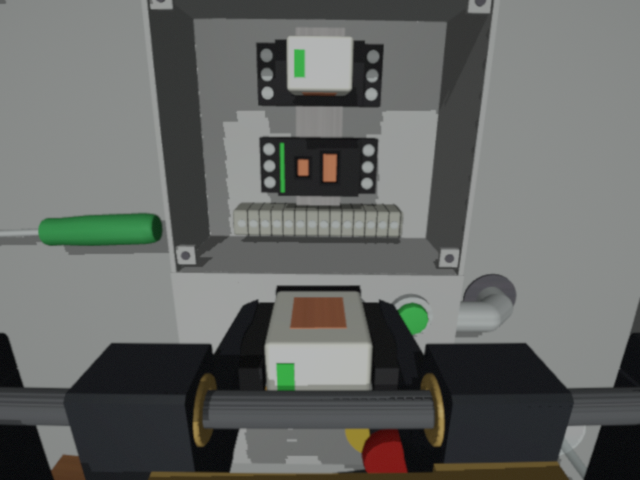

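```bash
python3 - <<'E'
from h import *
im=cv2.imread('pics/w3.png'); c=np.load('pics/w3cam.npy',allow_pickle=True).item(); h=cv2.cvtColor(im,cv2.COLOR_BGR2HSV)
b=np.zeros(h.shape[:2],bool); b[130:200,260:380]=1
for r in rectw(c,b&(h[...,0]<20)&(h[...,1]>100)&(h[...,2]>90),.042): print('o',r)
for r in rectw(c,b&(h[...,0]>45)&(h[...,0]<80)&(h[...,1]>120)&(h[...,2]>50),.042): print('g',r)
k=(im.max(2)<45)&b
ys,xs=np.nonzero(k); print('black bbox',xs.min(),xs.max(),ys.min(),ys.max())
cv2.imwrite('pics/c6.png',crop(im,230,270,410,400,4))
cv2.imwrite('pics/c7.png',crop(im,250,125,390,205,5))
E
```

```text
o (array([329.4, 167.3]), np.int32(384), array([0.6444, 0.0165]), array([644.5,  16.4]), array([18.9,  9.2]), 89.0)
o (array([303., 167.]), np.int32(182), array([0.6258, 0.0172]), array([625.8,  17.2]), array([11.2,  7.1]), 88.3)
g (array([281.8, 166.6]), np.int32(270), array([0.6109, 0.0177]), array([610.9,  17.2]), array([34.9,  3.9]), 88.6)
black bbox 261 376 138 195
```

View pics/c6.png

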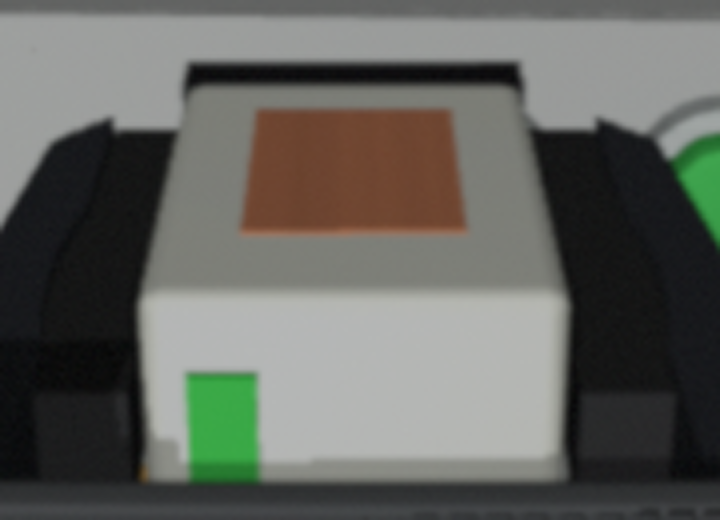

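View pics/c7.png

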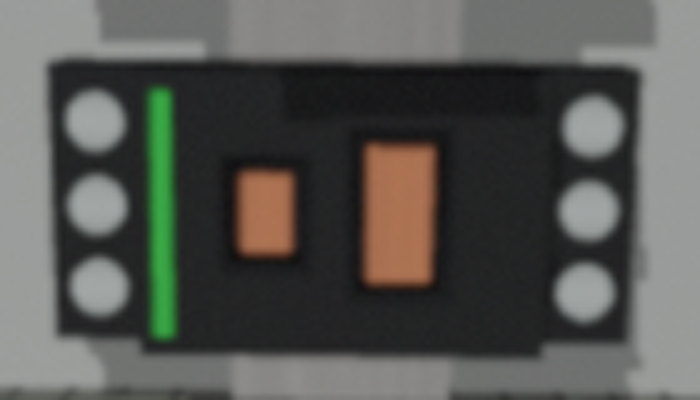

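```bash
python3 - <<'E'
from h import *
c=np.load('pics/w3cam.npy',allow_pickle=True).item()
for v,z in((291.3,.1609),(343,.2069)):
    for u in(275,318,360):print(plane(c,u,v,z).round(4))
D=np.load('pics/w3.npy')
for u,v in((329,167),(303,167),(315,167),(345,167),(315,320)): print(u,v,depthpt(c,D,u,v).round(4))
# held relay top edges yaw
a=plane(c,230+145/4,270+292/4,.2069);b=plane(c,230+563/4,270+292/4,.2069);print(a,b)
a=plane(c,250+150/5,125+90/5,.042);b=plane(c,250+164/5,125+338/5,.042);print(a,b)
print(proj(c,[.6365,.0169,.042]))
goal([.6359,.017,.075],-1.593)
E
```

```text
[ 0.6167 -0.0222  0.1609]
[ 0.6357 -0.0226  0.1609]
[ 0.6543 -0.0231  0.1609]
[ 0.6219 -0.019   0.2069]
[ 0.6359 -0.0193  0.2069]
[ 0.6496 -0.0196  0.2069]
329 167 [0.6442 0.0165 0.0397]
303 167 [0.6257 0.0168 0.0387]
315 167 [0.6342 0.0169 0.0413]
345 167 [0.6554 0.0165 0.0416]
315 320 [ 0.6348 -0.0192  0.1922]
[ 0.61902443 -0.01898845  0.2069    ] [ 0.65306341 -0.01970917  0.2069    ]
[0.61048146 0.03399701 0.042     ] [ 0.61067119 -0.00063804  0.042     ]
[318.18790389 167.11780193]
now [ 0.6342 -0.0326  0.1686] [-1.572  0.002 -1.591] shift [-0.0495  0.0937  0.0008] turn [ 0.0012  0.0018 -0.0016]
```

```bash
python3 -m pendant '-.03 0 0 0 .006 0 .2;-.05 0 0 0 .006 0 .2;-.05 .03 0 0 .006 0 .2;-.05 .06 0 0 .006 0 .2;-.05 .08 0 0 .006 0 .2;-.05 .093 0 0 .006 0 .2;-.05 .100 0 0 .006 0 .2;-.05 .100 0 0 .006 0 .2;-.05 .100 0 0 .006 0 .2'; python3 - <<'E'
from h import *
for n in('side','wrist'):
    p,d=eyes.capture(n); cv2.imwrite(f"pics/{n}4.png",p[:,:,::-1])
p=cv2.imread('pics/side4.png'); cv2.imwrite('pics/c8.png',crop(p,200,180,360,300,5))
p=cv2.imread('pics/wrist4.png'); cv2.imwrite('pics/c9.png',crop(p,220,240,420,400,4))
s=get_state(); print(s['tool_pos'],s['orientation'],s['wrist_force'])
E
```

```text
t: 5.28
tool_pos: [0.6369, 0.015, 0.0695]
orientation: [-1.569, 0.0, -1.6]
wrist_force: [-0.0, -0.2, -0.4]
grip_width: 0.407
[0.63679126 0.01495034 0.06946002] [-1.56938514e+00  1.96302309e-04 -1.59997906e+00] [-0.17284342  0.10115199 -0.89405085]
```

View pics/c8.png

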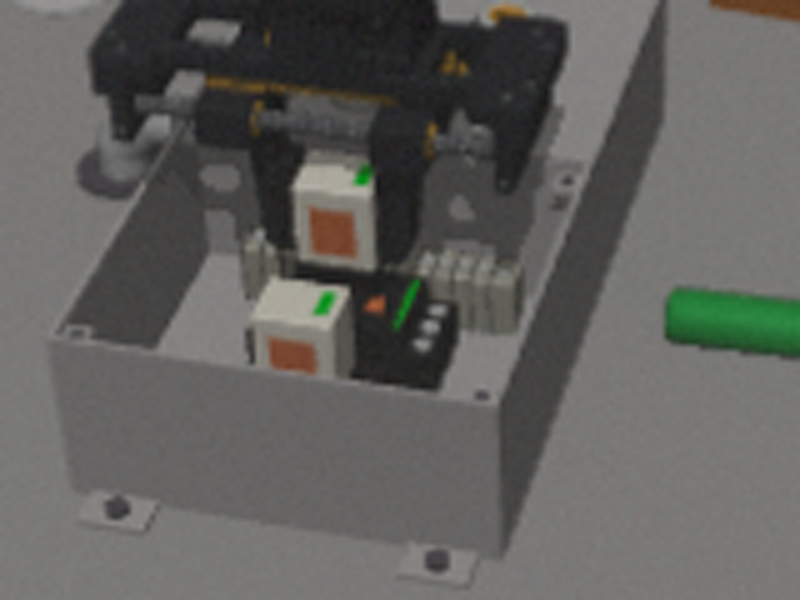

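View pics/c9.png

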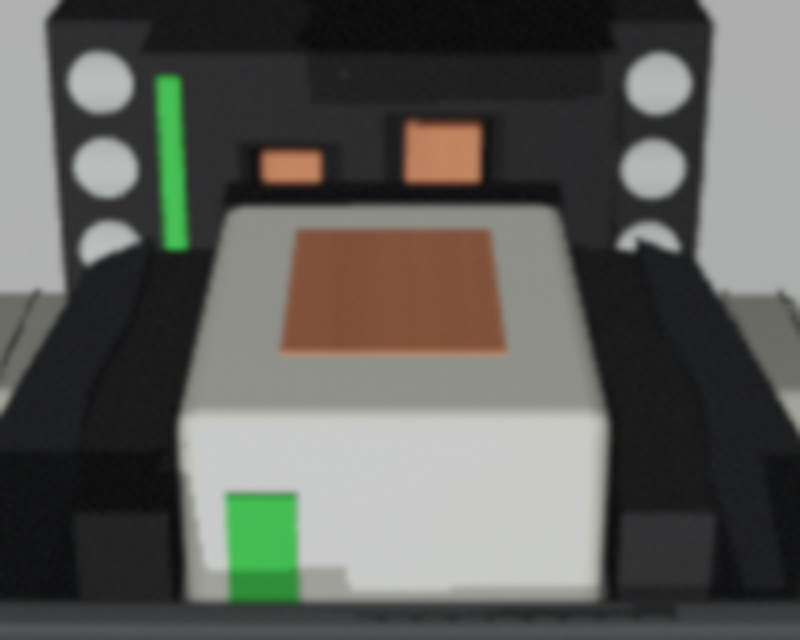

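```bash
python3 - <<'E'
from h import *
c=cam('wrist')
for z in (.0618,): print(plane(c,318.5,286.3,z), plane(c,318.5,240+207/4,z+.003), plane(c,318.5,240+410/4,z+.046))
print(plane(c,262,240+77/4,.042)); print(plane(c,331,240+121/4,.040))
print('scr',plane(c,220+100/4,240+83/4,.040),plane(c,220+106/4,240+168/4,.040),plane(c,220+653/4,240+169/4,.040))
E
```

```text
[0.63877804 0.02775104 0.0618    ] [0.63873605 0.02654731 0.0648    ] [0.63872034 0.02891458 0.1078    ]
[0.61161921 0.03379669 0.042     ]
[0.64496164 0.02620642 0.04      ]
scr [0.60287116 0.03251651 0.04      ] [0.60257343 0.02113912 0.04      ] [0.67099426 0.01890674 0.04      ]
```

```bash
python3 -m pendant '-.0022 0 -.0017 0 -.004 0 .2;-.0022 .002 -.0017 0 -.004 0 .2;-.0022 .003 -.0017 0 -.004 0 .2;-.0022 .003 -.0017 0 -.004 0 .2'; python3 - <<'E'
from h import *
c=cam('wrist')
for n in('wrist',):
    p,d=eyes.capture(n); cv2.imwrite(f"pics/{n}5.png",p[:,:,::-1])
p=cv2.imread('pics/wrist5.png'); cv2.imwrite('pics/c10.png',crop(p,220,240,420,400,4))
s=get_state(); print(s['tool_pos'],s['orientation'],s['wrist_force'])
E
```

```text
t: 5.88
tool_pos: [0.6345, 0.0172, 0.0656]
orientation: [-1.571, -0.0, -1.596]
wrist_force: [1.4, -0.2, 0.7]
grip_width: 0.405
[0.63459459 0.01722838 0.06562159] [-1.57085380e+00  3.09518866e-06 -1.59575013e+00] [ 0.01920855 -0.91675696  0.38921873]
```

View pics/c10.png

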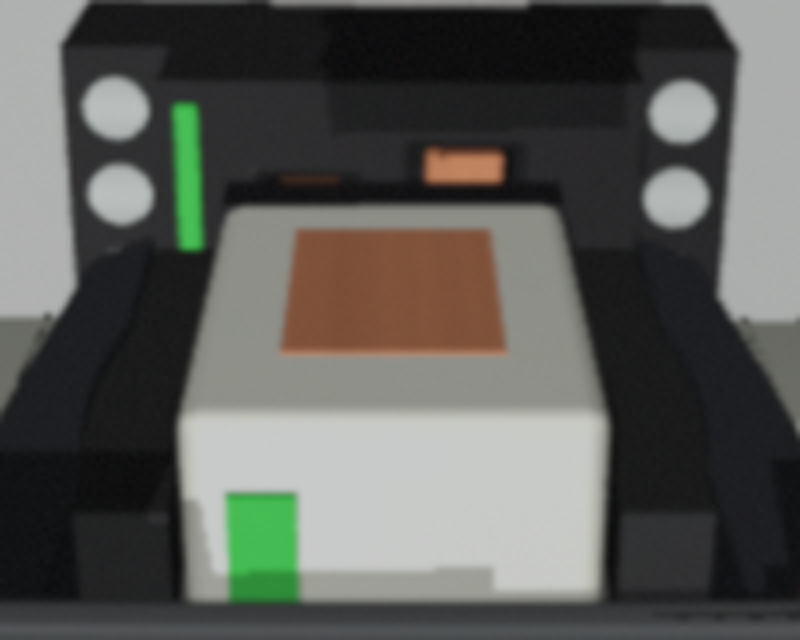

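```bash
python3 - <<'E'
from h import *
c=cam('wrist'); z=.0656-.0197+.012
print(plane(c,318.5,286.3,z), plane(c,318.5,240+410/4,z+.046))
print(plane(c,267,240+105/4,.042)); print(plane(c,331,240+150/4,.040))
E
```

```text
[0.63651496 0.03000304 0.0579    ] [0.63651973 0.03116255 0.1039    ]
[0.61206151 0.03376008 0.042     ]
[0.64251927 0.02628494 0.04      ]
```

```bash
python3 -m pendant '0 .003 .0005 0 0 0 .2;0 .006 .0005 0 0 0 .2;0 .009 .0005 0 0 0 .2;0 .009 .0005 0 0 0 .2' 40
```

```text
t: 6.42
tool_pos: [0.6351, 0.0172, 0.0567]
orientation: [-1.571, 0.0, -1.596]
wrist_force: [0.1, 0.2, 1.2]
grip_width: 0.408
```

```bash
python3 -m pendant '0 .003 0 0 0 0 .2;0 .005 0 0 0 0 .2;0 .007 0 0 0 0 .2;0 .008 0 0 0 0 .2;0 .008 0 0 0 0 .2'
```

```text
t: 7.05
tool_pos: [0.6351, 0.0172, 0.0498]
orientation: [-1.571, 0.0, -1.596]
wrist_force: [-2.1, -0.2, 10.5]
grip_width: 0.407
```

```bash
python3 -m pendant '0 .001 0 0 0 0 .2;0 .0015 0 0 0 0 .2;0 .0015 0 0 0 0 .2'; python3 - <<'E'
from h import *
p,d=eyes.capture('side'); cv2.imwrite('pics/c11.png',crop(np.ascontiguousarray(p[:,:,::-1]),200,180,360,300,5))
E
```

```text
t: 7.42
tool_pos: [0.6351, 0.0172, 0.0497]
orientation: [-1.57, 0.0, -1.596]
wrist_force: [-6.2, 0.2, 20.5]
grip_width: 0.407
```

View pics/c11.png

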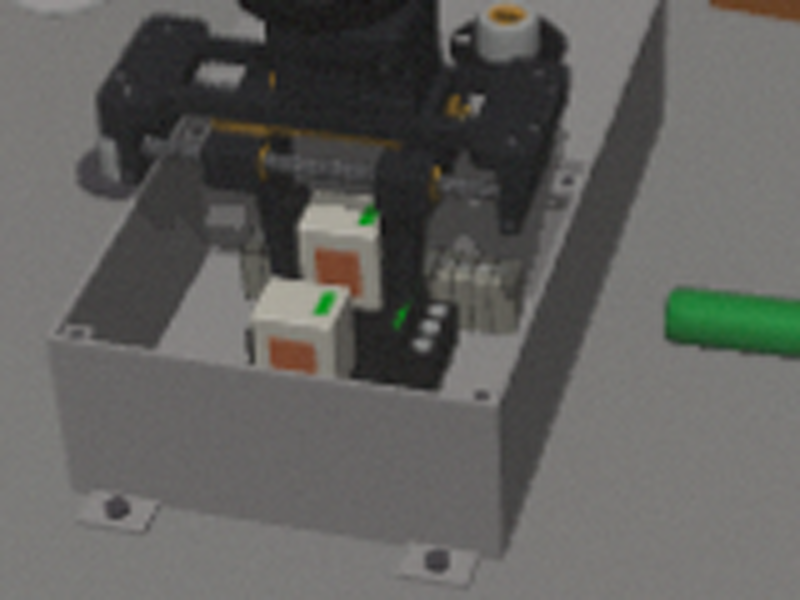

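```bash
python3 -m pendant '0 -.002 0 0 0 0 .407;0 -.002 0 0 0 0 .65;0 -.002 0 0 0 0 .65;0 -.002 0 0 0 0 .65;0 -.04 0 0 0 0 .65;0 -.10 0 0 0 0 .65;0 -.15 0 0 0 0 .65;0 -.15 0 0 0 0 .65' 20; python3 - <<'E'
from h import *
c=cam('wrist')
for n in('wrist','side'):
    p,d=eyes.capture(n); cv2.imwrite(f"pics/{n}6.png",p[:,:,::-1])
    if n=='wrist':D=d
cv2.imwrite('pics/c12.png',crop(cv2.imread('pics/side6.png'),200,180,360,300,5))
np.save('pics/w6cam.npy',c,allow_pickle=True)
s=get_state(); print(s['tool_pos'],s['joints'].round(2))
np.save('pics/w6.npy',D)
E
```

```text
t: 8.48
tool_pos: [0.6381, 0.0173, 0.2015]
orientation: [-1.562, 0.001, -1.596]
wrist_force: [-0.0, 0.1, -0.0]
grip_width: 0.649
[0.63480845 0.01724854 0.19705938] [-0.1   0.75  0.    1.58 -0.    0.81 -0.12]
```

View pics/wrist6.png

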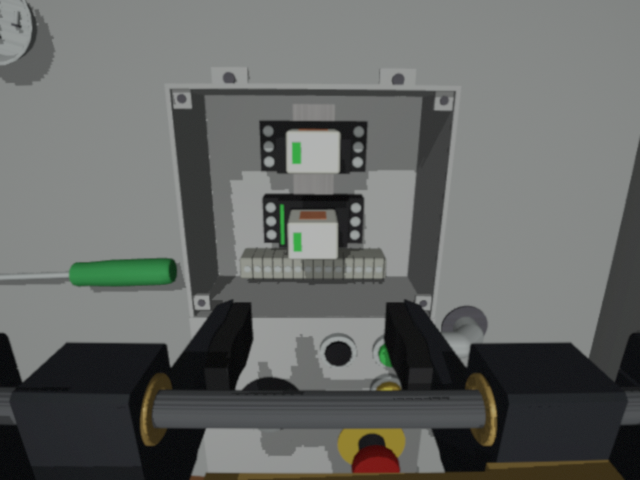

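View pics/c12.png

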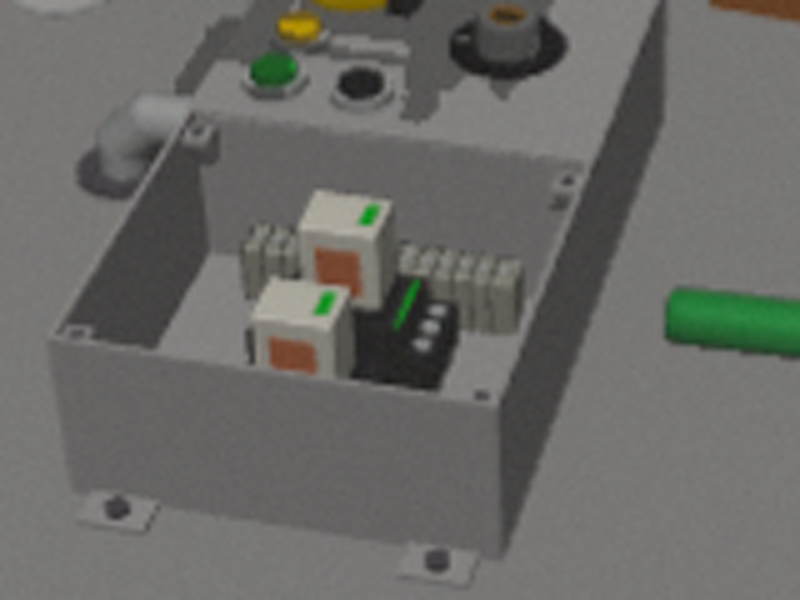

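```bash
python3 -c "
from h import *
goal([.378,-.314,.18],-.1)"
```

```text
now [0.6348 0.0172 0.1971] [-1.571  0.    -1.596] shift [ 0.3375  0.0171 -0.2485] turn [ 1.0000e-04 -1.4957e+00 -2.0000e-04]
```

```bash
python3 -m pendant '.04 0 -.03 0 -.187 0 .65;.08 .01 -.06 0 -.374 0 .65;.12 .017 -.09 0 -.56 0 .65;.16 .017 -.12 0 -.75 0 .65;.21 .017 -.155 0 -.93 0 .65;.25 .017 -.185 0 -1.12 0 .65;.29 .017 -.215 0 -1.31 0 .65;.32 .017 -.235 0 -1.495 0 .65;.3375 .017 -.2485 0 -1.495 0 .65;.3375 .017 -.2485 0 -1.495 0 .65;.3375 .017 -.2485 0 -1.495 0 .65'; python3 - <<'E'
from h import *
c=cam('wrist')
for n in('wrist',):
    p,d=eyes.capture(n); cv2.imwrite(f"pics/{n}7.png",p[:,:,::-1]); np.save('pics/w7.npy',d)
np.save('pics/w7cam.npy',c,allow_pickle=True)
s=get_state(); print(s['tool_pos'],s['joints'].round(2),s['orientation'])
E
```

```text
t: 9.95
tool_pos: [0.3788, -0.3125, 0.1795]
orientation: [-1.569, 0.0, -0.099]
wrist_force: [0.6, 0.7, 0.3]
grip_width: 0.653
[ 0.37913943 -0.31236442  0.17971412] [ 0.91  0.65 -0.49  2.01  0.52  0.61  1.53] [-1.56916125e+00  5.83412681e-05 -9.84527321e-02]
```

View pics/wrist7.png

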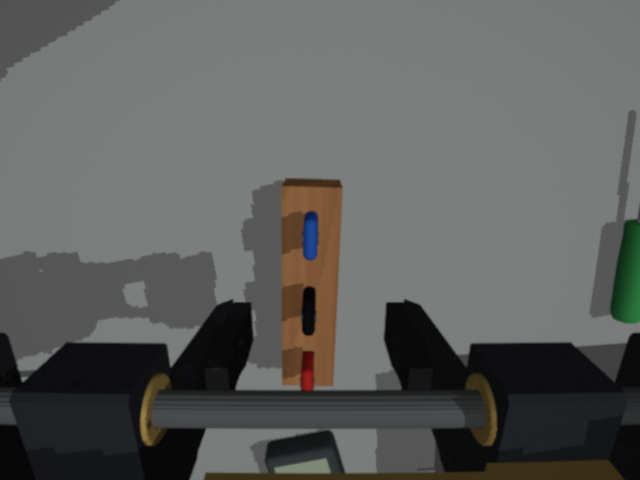

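```bash
python3 - <<'E'
from h import *
c=np.load('pics/w7cam.npy',allow_pickle=True).item(); im=cv2.imread('pics/wrist7.png'); h=cv2.cvtColor(im,cv2.COLOR_BGR2HSV); D=np.load('pics/w7.npy')
b=np.zeros(h.shape[:2],bool); b[190:290,280:350]=1
m=b&(h[...,0]>100)&(h[...,0]<130)&(h[...,1]>120)
for r in rectw(c,m,.080): print('b',r)
b[:]=0;b[180:400,270:350]=1
k=b&(im.max(2)<50)
for r in rectw(c,k,.080): print('k',r)
for r in rectw(c,b&((h[...,0]<5)|(h[...,0]>172))&(h[...,1]>170),.080): print('r',r)
cv2.imwrite('pics/c13.png',crop(im,270,170,370,270,6)); print(depthpt(c,D,311,230))
E
```

```text
b (array([310.1, 235.6]), np.int32(586), array([ 0.3721, -0.3171]), array([ 372.3, -317.1]), array([ 9.4, 33. ]), 83.5)
k (array([308.2, 310.4]), np.int32(563), array([ 0.4279, -0.3244]), array([ 428.3, -325. ]), array([ 9.3, 37.9]), 84.0)
k (array([310.4, 393.2]), np.int32(427), array([ 0.5004, -0.3306]), array([ 500.6, -331.3]), array([62. ,  4.8]), 84.1)
k (array([280., 399.]), np.int32(21), array([ 0.5035, -0.3551]), array([ 503.5, -355.1]), array([15.8,  0. ]), 84.3)
k (array([305., 399.]), np.int32(21), array([ 0.5055, -0.3354]), array([ 505.5, -335.4]), array([15.8,  0. ]), 84.2)
k (array([327.5, 399. ]), np.int32(8), array([ 0.5073, -0.3178]), array([ 507.3, -317.8]), array([5.5, 0. ]), 84.1)
k (array([341.5, 399. ]), np.int32(10), array([ 0.5085, -0.3068]), array([ 508.5, -306.8]), array([7.1, 0. ]), 84.0)
r (array([307.1, 371.5]), np.int32(407), array([ 0.48 , -0.331]), array([ 479.8, -331. ]), array([ 9.2, 34.9]), 83.4)
[ 0.36844456 -0.3160513   0.07909617]
```

View pics/c13.png

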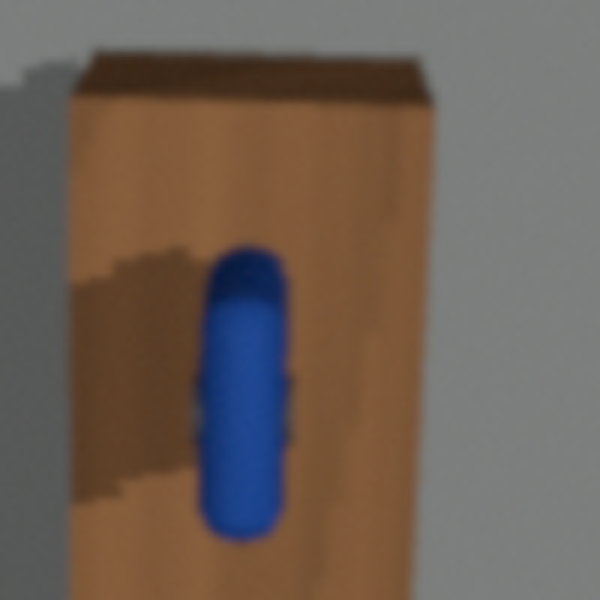

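```bash
python3 -c "
from h import *
c=np.load('pics/w7cam.npy',allow_pickle=True).item()
print(plane(c,270+245/6,170+417/6,.078),plane(c,270+243/6,170+538/6,.072),plane(c,270+247/6,170+250/6,.060))
goal([.375,-.317,.048],-.113)"
```

```text
[ 0.37542777 -0.31692691  0.078     ] [ 0.39220741 -0.31905196  0.072     ] [ 0.36050109 -0.31537823  0.06      ]
now [ 0.3791 -0.3124  0.1797] [-1.569  0.    -0.098] shift [-0.0037  0.1317 -0.0052] turn [-0.0016  0.0145 -0.0001]
```

```bash
python3 -m pendant '-.0027 .04 -.0052 0 .014 0 .45;-.0027 .09 -.0052 0 .014 0 .4;-.0027 .12 -.0052 0 .014 0 .35;-.0027 .1317 -.0052 0 .014 0 .35;-.0027 .1317 -.0052 0 .014 0 .35;-.0027 .1317 -.0052 0 .014 0 .35'; python3 - <<'E'
from h import *
c=cam('wrist')
p,d=eyes.capture('wrist'); cv2.imwrite(f"pics/c14.png",crop(np.ascontiguousarray(p[:,:,::-1]),220,200,420,400,3))
print(get_state()['tool_pos'])
E
```

```text
t: 10.75
tool_pos: [0.3759, -0.319, 0.0495]
orientation: [-1.571, -0.002, -0.114]
wrist_force: [0.4, -0.5, -0.7]
grip_width: 0.354
[ 0.37581857 -0.31914824  0.04958641]
```

View pics/c14.png

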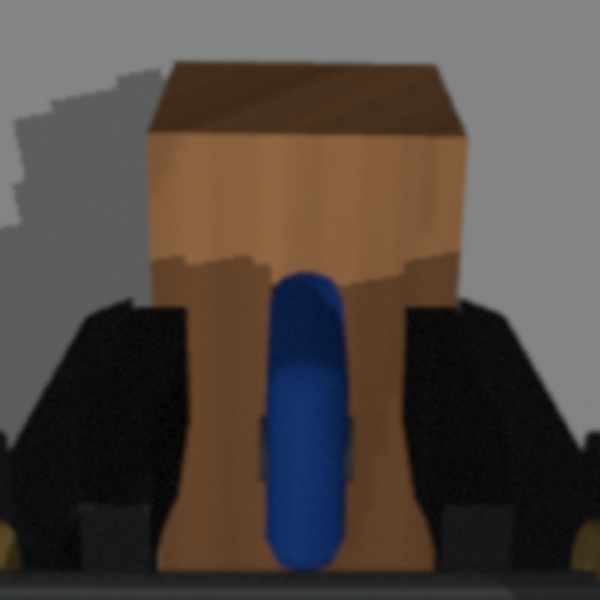

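```bash
python3 -m pendant '0 .001 .0012 0 0 0 .35;0 .001 .0012 0 0 0 .05;0 .001 .0012 0 0 0 .05;0 .001 .0012 0 0 0 .05;0 .001 .0012 0 0 0 .05;0 .001 .0012 0 0 0 .05' 50
```

```text
t: 11.55
tool_pos: [0.3752, -0.3177, 0.0476]
orientation: [-1.571, -0.0, -0.115]
wrist_force: [-0.3, 0.4, 3.3]
grip_width: 0.106
```

```bash
python3 -m pendant '0 -.015 0 0 0 0 .05;0 -.03 0 0 0 0 .05;0 -.045 0 0 0 0 .05;0 -.08 0 0 0 0 .05;0 -.13 0 0 0 0 .05;0 -.147 0 0 0 0 .05'; python3 - <<'E'
from h import *
goal([.645,-.1267,.195],-.025)
c=cam('wrist')
p,d=eyes.capture('wrist'); cv2.imwrite(f"pics/c15.png",crop(np.ascontiguousarray(p[:,:,::-1]),220,200,420,400,3))
E
```

```text
t: 12.3
tool_pos: [0.376, -0.3181, 0.1968]
orientation: [-1.572, -0.003, -0.115]
wrist_force: [0.1, -0.2, -0.1]
grip_width: 0.107
now [ 0.376  -0.3181  0.1968] [-1.572 -0.003 -0.115] shift [0.2452 0.0023 0.221 ] turn [ 0.0015 -0.09    0.0032]
```

View pics/c15.png

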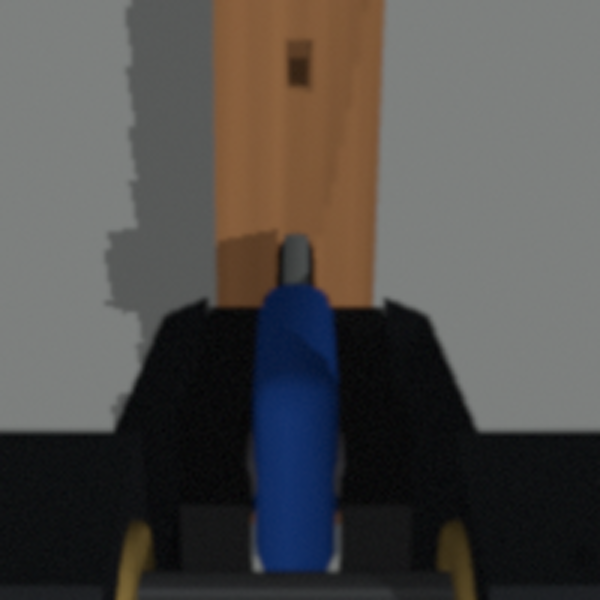

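```bash
python3 -m pendant '.04 0 .036 0 -.09 0 .05;.08 0 .072 0 -.09 0 .05;.12 0 .108 0 -.09 0 .05;.16 0 .144 0 -.09 0 .05;.2 0 .18 0 -.09 0 .05;.23 0 .207 0 -.09 0 .05;.245 0 .221 0 -.09 0 .05;.245 0 .221 0 -.09 0 .05;.245 0 .221 0 -.09 0 .05'; python3 - <<'E'
from h import *
c=cam('wrist')
p,d=eyes.capture('wrist'); im=np.ascontiguousarray(p[:,:,::-1]);cv2.imwrite('pics/w8.png',im);cv2.imwrite(f"pics/c16.png",crop(im,220,130,420,330,4)[:, :])
np.save('pics/w8cam.npy',c,allow_pickle=True)
s=get_state(); print(s['tool_pos'],s['joints'].round(2),s['orientation'])
E
```

```text
t: 13.48
tool_pos: [0.6425, -0.1275, 0.1936]
orientation: [-1.572, 0.002, -0.026]
wrist_force: [-0.1, -0.9, -0.4]
grip_width: 0.111
[ 0.64250089 -0.12777983  0.19386804] [ 0.39  0.82 -0.52  1.5   0.46  0.95  1.28] [-1.57209471  0.00199894 -0.02621667]
```

View pics/w8.png

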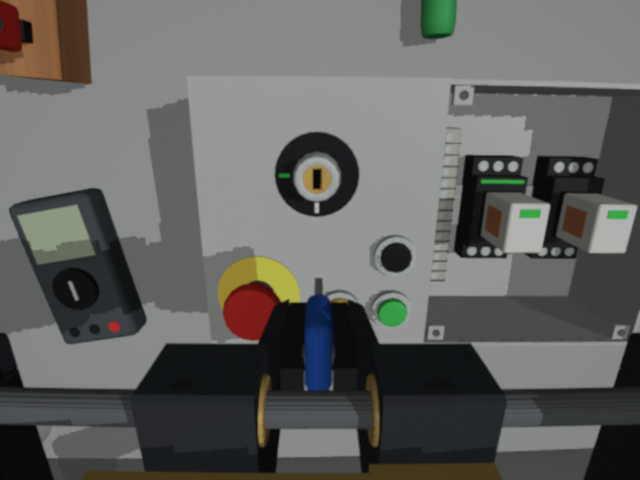

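View pics/c16.png

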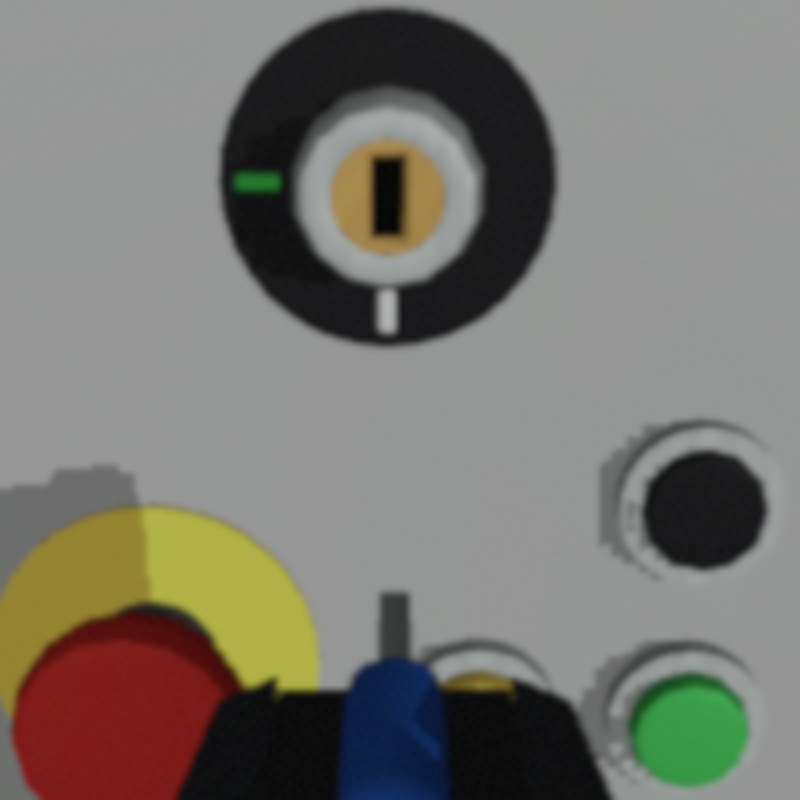

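```bash
python3 - <<'E'
from h import *
c=np.load('pics/w8cam.npy',allow_pickle=True).item()
f=lambda x,y,z: plane(c,220+x/4-.4,130+y/4-.4,z)
k=f(388,196,.103); print('slot',k,f(388,157,.103),f(388,235,.103))
t=f(394.5,592,.1583); print('tip edge',t); print('head', f(390,658,.1939-.0076+.015))
E
```

```text
slot [ 0.59652967 -0.12740963  0.103     ] [ 0.59057455 -0.12724373  0.103     ] [ 0.60257674 -0.12757813  0.103     ]
tip edge [ 0.63892123 -0.12749827  0.1583    ]
head [ 0.62749299 -0.12761662  0.2013    ]
```

```bash
python3 -m pendant '-.025 0 -.0006 0 0 0 .05;-.0463 0 -.0011 0 0 0 .05;-.0463 0 -.0011 0 0 0 .05;-.0463 .025 -.0011 0 0 0 .05;-.0463 .04 -.0011 0 0 0 .05;-.0463 .0425 -.0011 0 0 0 .05;-.0463 .0425 -.0011 0 0 0 .05;-.0463 .0425 -.0011 0 0 0 .05'; cat > look.py <<'E'
from h import *
import sys
n=sys.argv[1]
c=cam('wrist')
p,d=eyes.capture('wrist'); im=np.ascontiguousarray(p[:,:,::-1]);cv2.imwrite(f'pics/w{n}.png',im);cv2.imwrite(f"pics/cw{n}.png",crop(im,220,200,420,350,4))
np.save(f'pics/w{n}cam.npy',c,allow_pickle=True)
s=get_state(); print(s['tool_pos'],s['joints'].round(2),s['orientation'])
p,d=eyes.capture('side');im=np.ascontiguousarray(p[:,:,::-1]);cv2.imwrite(f"pics/cs{n}.png",crop(im,230,100,370,220,5))
E
python3 look.py 9
```

```text
t: 14.52
tool_pos: [0.5982, -0.1261, 0.1527]
orientation: [-1.571, -0.001, -0.025]
wrist_force: [-1.0, 0.4, -0.5]
grip_width: 0.108
[ 0.59809553 -0.12609787  0.15265798] [ 0.4   0.81 -0.49  1.68  0.51  0.78  1.22] [-1.57078840e+00 -1.31237926e-03 -2.48106450e-02]
```

View pics/cw9.png

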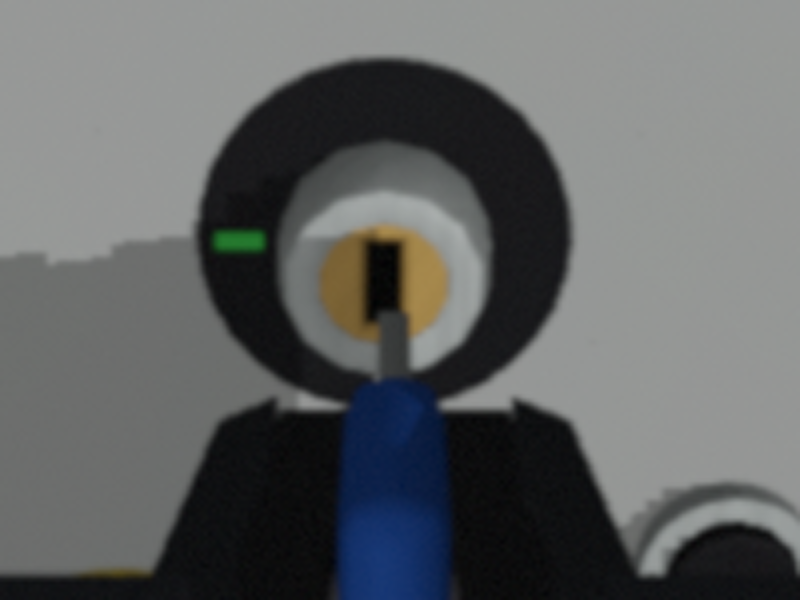

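View pics/cs9.png

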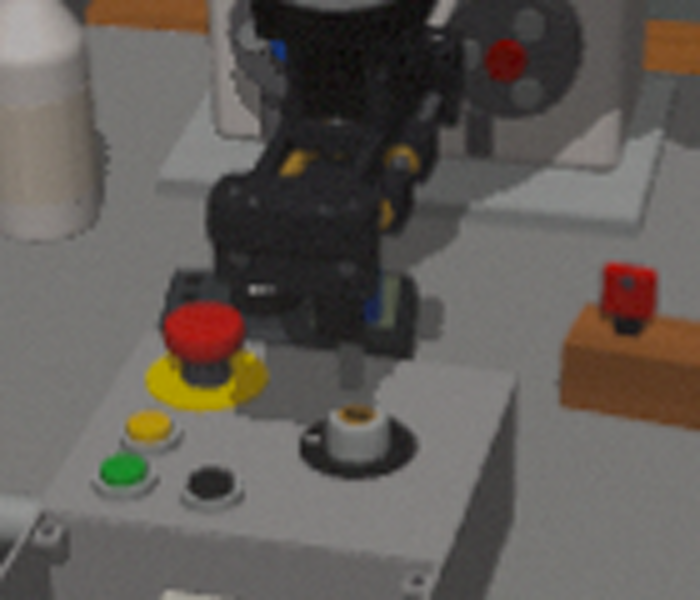

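```bash
python3 - <<'E'
from h import *
c=np.load('pics/w9cam.npy',allow_pickle=True).item()
f=lambda x,y,z: plane(c,220+x/4-.4,200+y/4-.4,z)
print('slot',f(383,281,.103),f(383,240,.103),f(383,321,.103))
print('tip edge',f(394.5,312,.1171),'head', f(390,378,.1527-.0076+.016))
E
```

```text
slot [ 0.5962731  -0.12768054  0.103     ] [ 0.59022945 -0.12751032  0.103     ] [ 0.60228086 -0.12784981  0.103     ]
tip edge [ 0.59481284 -0.12606643  0.1171    ] head [ 0.5827302  -0.12623088  0.1611    ]
```

```bash
python3 -m pendant '-.0021 0 -.0016 0 0 0 .05;-.0021 .005 -.0016 0 0 0 .05;-.0021 .01 -.0016 0 0 0 .05;-.0021 .011 -.0016 0 0 0 .05;-.0021 .011 -.0016 0 0 0 .05'; python3 look.py 10
```

```text
t: 15.25
tool_pos: [0.5954, -0.1276, 0.1408]
orientation: [-1.571, 0.0, -0.025]
wrist_force: [-0.2, -0.1, -0.6]
grip_width: 0.108
[ 0.59546623 -0.12761384  0.14094625] [ 0.4   0.83 -0.48  1.69  0.52  0.75  1.21] [-1.57065854e+00  8.55608772e-06 -2.46870450e-02]
```

View pics/cw10.png

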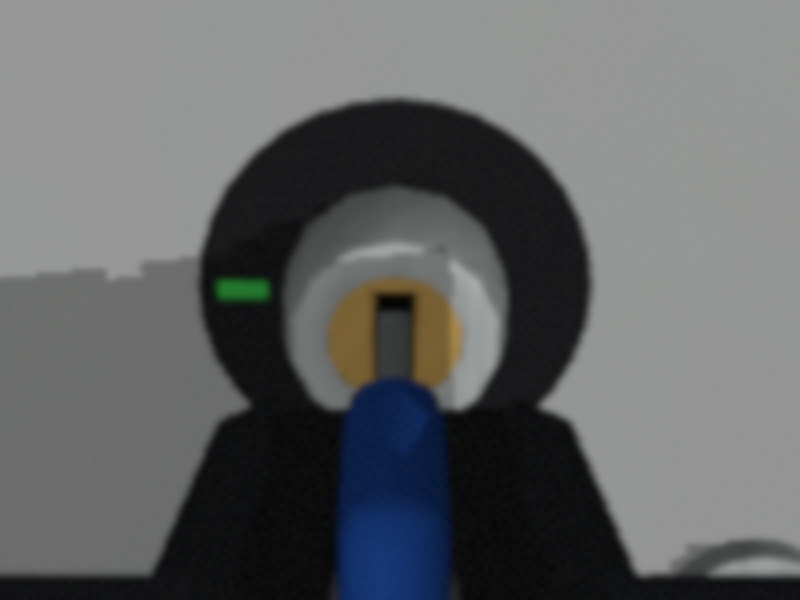

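```bash
python3 - <<'E'
from h import *
c=np.load('pics/w10cam.npy',allow_pickle=True).item()
f=lambda x,y,z: plane(c,220+x/4-.4,200+y/4-.4,z)
print('slot',f(395,294,.103)+[.0063,0,0],'tip axis',f(394.5,310,.1053)+[.0042,0,0],'head', f(390,378,.1409-.0076+.016)+[.015,0,0])
E
```

```text
slot [ 0.59668482 -0.1274651   0.103     ] tip axis [ 0.59584522 -0.12756416  0.1053    ] head [ 0.59492174 -0.12774444  0.1493    ]
```

```bash
python3 -m pendant '.001 0 0 0 0 0 .05;.001 .003 0 0 0 0 .05;.001 .006 0 0 0 0 .05;.001 .009 0 0 0 0 .05;.001 .009 0 0 0 0 .05'
```

```text
t: 15.98
tool_pos: [0.5962, -0.1277, 0.1316]
orientation: [-1.571, 0.001, -0.025]
wrist_force: [-1.0, -0.1, -0.4]
grip_width: 0.111
```

```bash
python3 -m pendant '0 .003 0 0 .06 0 .05;0 .005 0 0 -.06 0 .05;0 .006 0 0 .06 0 .05;0 .007 0 0 -.06 0 .05;0 .008 0 0 .06 0 .05;0 .009 0 0 -.06 0 .05;0 .010 0 0 .06 0 .05;0 .010 0 0 0 0 .05' 60
```

```text
t: 16.98
tool_pos: [0.5969, -0.1281, 0.1229]
orientation: [-1.572, -0.001, -0.024]
wrist_force: [-0.7, -0.3, 3.4]
grip_width: 0.105
```

```bash
python3 -m pendant '0 .002 0 0 .06 0 .05;0 .003 0 0 -.06 0 .05;0 .004 0 0 .06 0 .05;0 .005 0 0 -.06 0 .05;0 .006 0 0 .06 0 .05;0 .007 0 0 -.06 0 .05;0 .008 0 0 .06 0 .05;0 .009 0 0 -.06 0 .05;0 .010 0 0 .06 0 .05;0 .011 0 0 -.06 0 .05;0 .012 0 0 .06 0 .05;0 .0125 0 0 0 0 .05'
```

```text
t: 18.48
tool_pos: [0.596, -0.1274, 0.1105]
orientation: [-1.571, 0.001, -0.024]
wrist_force: [-4.6, 0.6, 11.6]
grip_width: 0.112
```

```bash
python3 -m pendant '0 .0008 0 0 .06 0 .05;0 .001 0 0 -.06 0 .05;0 .001 0 0 0 0 .05'; python3 look.py 11
```

```text
t: 18.85
tool_pos: [0.5964, -0.1276, 0.1105]
orientation: [-1.571, -0.001, -0.026]
wrist_force: [-5.3, 0.7, 12.7]
grip_width: 0.112
[ 0.59635257 -0.12764836  0.11050589] [ 0.39  0.87 -0.46  1.71  0.56  0.7   1.18] [-1.57141421e+00 -4.70697766e-04 -2.85995281e-02]
```

View pics/cw11.png

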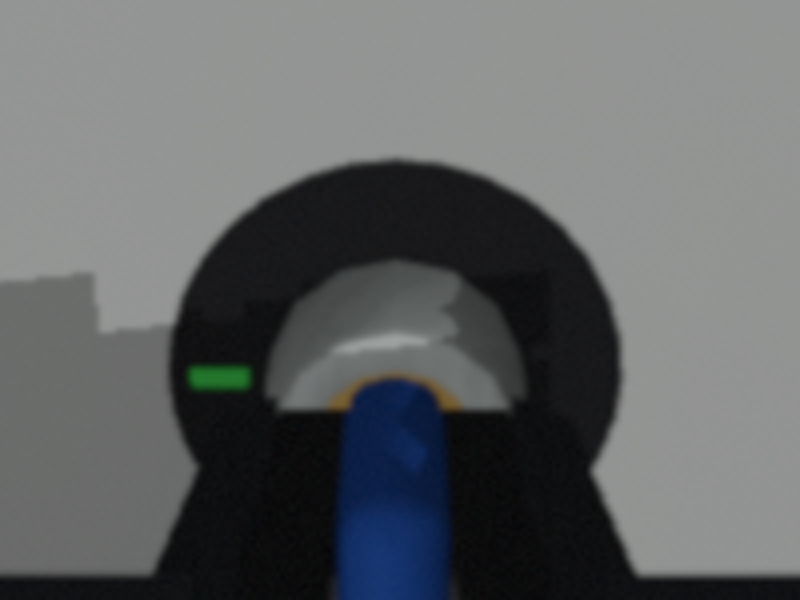

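View pics/cs11.png

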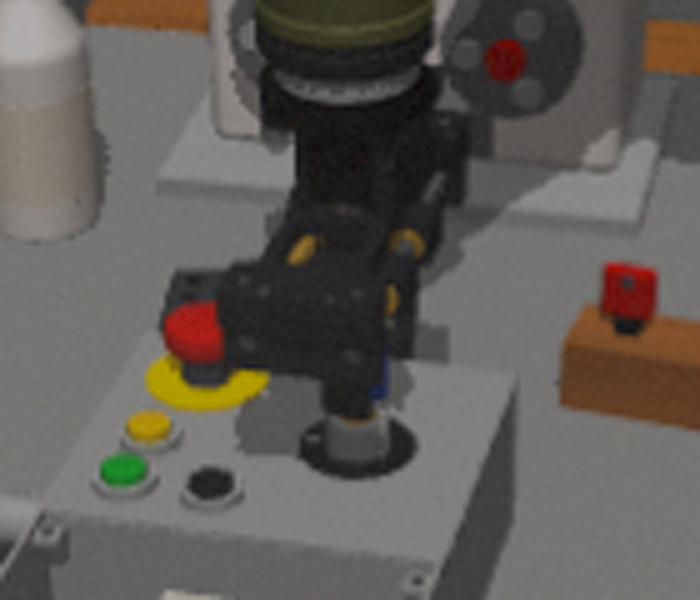

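```bash
python3 -m pendant '0 .001 0 0 .05 0 .05;0 .001 0 0 -.05 0 .05;0 .001 0 0 0 0 .05;0 .0005 0 0 .15 0 .05;0 0 0 0 .3 0 .05;0 0 0 0 .45 0 .05;0 0 0 0 .6 0 .05;0 0 0 0 .75 0 .05;0 0 0 0 .85 0 .05;0 0 0 0 .85 0 .05'
```

```text
t: 20.2
tool_pos: [0.5966, -0.1282, 0.1105]
orientation: [-1.571, -0.002, -0.876]
wrist_force: [-3.6, 0.1, 12.8]
grip_width: 0.11
```

```bash
python3 -m pendant '0 0 0 0 .15 0 .05;0 0 0 0 .3 0 .05;0 0 0 0 .45 0 .05;0 0 0 0 .6 0 .05;0 0 0 0 .72 0 .05;0 0 0 0 .8 0 .05;0 0 0 0 .84 0 .05;0 0 0 0 .84 0 .05;0 0 0 0 .84 0 .05'; python3 look.py 12; python3 -c "
from h import *
s=get_state();print(s['ft_torque'],s['wrist_force'])
p,d=eyes.capture('top');cv2.imwrite('pics/ct12.png',crop(np.ascontiguousarray(p[:,:,::-1]),260,100,460,240,4))"
```

```text
t: 21.32
tool_pos: [0.5957, -0.1287, 0.1105]
orientation: [-1.571, -0.001, -1.715]
wrist_force: [-4.8, -0.6, 14.3]
grip_width: 0.11
[ 0.59574886 -0.12864843  0.11043937] [ 0.14  0.84 -0.01  1.72  0.01  0.58 -0.02] [-1.57122823e+00 -1.18251044e-03 -1.71526113e+00]
[-0.21793479  1.18261135  0.0728956 ] [-5.88767295 -0.85576273 14.36014129]
```

View pics/cw12.png

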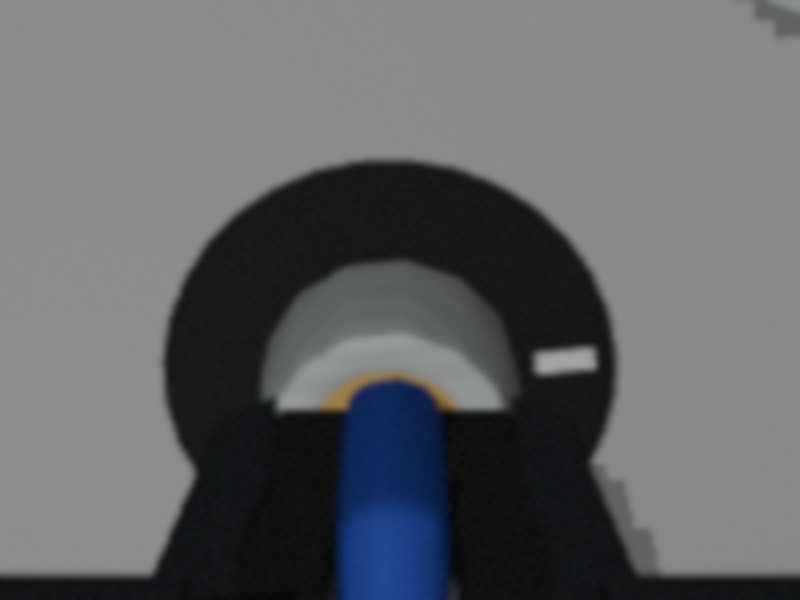

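View pics/cs12.png

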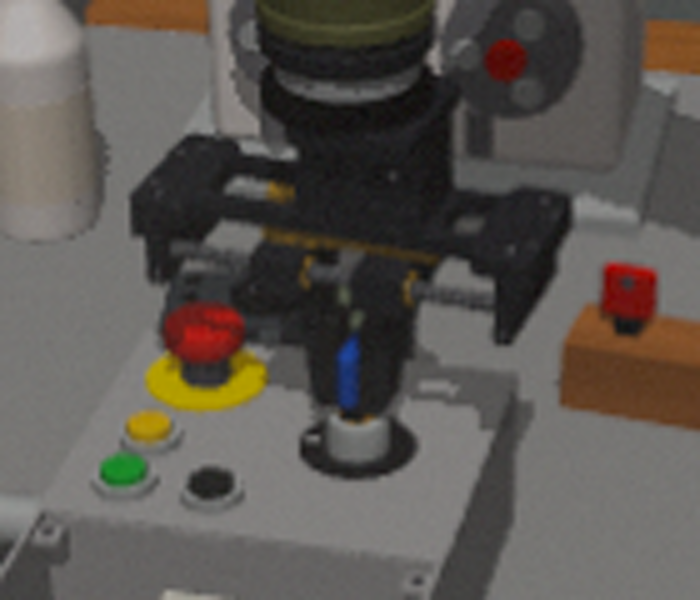

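```bash
python3 -m pendant '0 0 0 0 .02 0 .05;0 0 0 0 .02 0 .05;0 0 0 0 .02 0 .05;0 0 0 0 .02 0 .05'; python3 -c "
from h import *
s=get_state();print(s['ft_torque'],s['wrist_force'],s['orientation'])"
```

```text
t: 21.98
tool_pos: [0.5957, -0.1286, 0.1105]
orientation: [-1.571, -0.001, -1.735]
wrist_force: [-5.4, -0.1, 14.3]
grip_width: 0.108
[-0.16681808  1.20676785  0.07899858] [-5.37672699 -0.10731275 14.2655498 ] [-1.57131721e+00 -1.13711263e-03 -1.73526338e+00]
```

View pics/ct12.png

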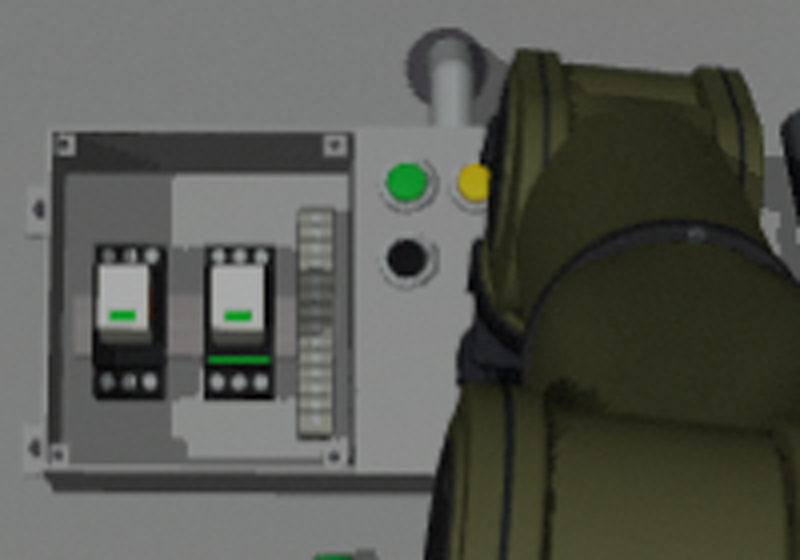

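Relay is seated beside its neighbour (crop 238,300), and the key is turned and held; handing in.

```bash
python3 -c "
from rig import env
print(env.finish_job())"
```

```text
the job is handed in; nothing more can be done
None
```

I plugged in the relay and turned the key, and handed the job in at about 22 s with the gripper still holding the turned key. `finish_job` reports no verdict.

- **Relay:** I took the middle-sized pale relay, measured at about 36 x 28 mm on top, with its green tab towards the socket's green line. It stopped at tool height 0.0497 m, the height expected for fully home, and did not move further under about 20 N. The last top view shows it upright in the socket next to the other relay.
- **Key insertion:** I worked the blue key in with small twists. It stopped at tool height 0.1105 m against 0.1106 m expected. I judged that as home because more pushing and twisting, at about 13 N, gave no further travel.
- **Key turn:** The key is turned about 1.71 rad clockwise. Allowing about 0.1 rad for the play in the slot, the switch should be near 1.6 rad, just past the quarter turn. The twist reading of about 0.08 N m is a little above the quoted spring torque. I worked the switch angle out from the wrist and box angles, because the arm hid the face from the top camera.
- **Sideways force:** About 5 N sideways and 14 N downwards remained on the held key at hand-in, well inside the limits.
- **Bystanders:** I saw nothing else on the bench disturbed in the last pictures. The final views did not cover every bystander.

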